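Slide the model carrier round the drying rail to its stop

TASK

A freshly primed model plane hangs from an orange collar on the bent steel drying rail. Slide the collar along the rod, round both bends and onto the white seat at the end, fully home against the red stop, then let go and leave it hanging there. Go by feel: the last leg was bent by hand, so never force the collar against the rod or the stop (keep below 20 N), and leave the jars and other things on the bench alone.

Things in the scene. Friction and masses are not known exactly. Their poses are not given: they have to be found in the camera images.
- rail: Drying rail: level round steel rod, 6 mm thick, axis 130 mm above the table, fixed; place and turn vary. Origin on the table below the middle of the middle leg, z up. In its frame (x y, mm): the first leg runs along +y at x = -65 from an upright post at y = -170 to y = -30; the middle leg along +x at y = 0 from x = -35 to 35; a bend at each end joins it to the first and last legs.
- bend1 (a point): The beginning of the first bend, on the rod's axis: (-65, -30, 130) mm in the rail's frame, axes as the rail's. The bend is a quarter circle of radius 30 mm (to the rod's axis) about (-35, -30), ending at (-35, 0) where the middle leg begins.
- mid (a point): Middle of the middle leg, on the rod's axis: (0, 0, 130) mm in the rail's frame, axes as the rail's. The second bend is a quarter circle of radius 30 mm from (35, 0) about (35, 30) to (65, 30).
- bend2 (a point): End of the second bend, where the last leg begins, on the rod's axis: (65, 30, 130) mm in the rail's frame, axes as the rail's. The last leg is straight, level and stiff, but hand-bent: it points anywhere within 12 degrees either side of the rail's +y, which no reading tells: see or feel it. With the collar fully home its centre is 110 mm from here, seen from above.
- post (a point): Top of the upright post where the first leg starts: (-65, -170, 130) mm in the rail's frame. The last leg, from its beginning: bare rod to 85 mm; a white cone widening from 6 to 10 mm thick, to 95 mm; a white seat 10 mm thick, to 121 mm; then the red stop flange, 26 mm across, 5 mm thick; bare rod to 165 mm, where it turns down to a round foot.
- carrier: Orange eight-sided plastic collar loose on the rod, 28 mm across flats, bore 13 mm, 22 mm long; grip its upright flat sides, left and right of the rod. Origin: centre of the bore; y along the bore, z up. Hanging free, the origin is 3.5 mm below the rod's axis (1.5 on the seat). Starts on the first leg, rail y -110 to -55. Weighs 50 to 100 g with the plane below it; friction varies.
- model (a point): Middle of the grey model plane that a thin stem carries 53 mm below the collar's origin; part of the carrier. Wings 84 mm wide across the rod, plane 66 mm long along the rod, 14 mm high. Axes as the carrier's.
- jar_a: Small glass paint jar, black cap, 34 mm wide, 45 mm high, standing near the rail; origin under its base. Leave alone.
- jar_b: Small glass paint jar, blue cap, 34 mm wide, 45 mm high, standing near the rail; origin under its base. Leave alone.
- tape: Roll of pale tape lying flat, 96 mm across, 24 mm high; origin under its centre. Leave alone.
- thinner: Clear bottle with yellow cap, 56 mm wide, 150 mm high; origin under its base. Leave alone.
- brush: Paint brush, 170 mm long, lying on the table; origin under its middle. Leave alone.
- cup: White cup, 72 mm wide, 85 mm high; origin under its base. Leave alone.

How it is judged:
By the outcome, as a careful person would: the job done as asked, in the order asked, and still so for the second after the job is handed in, with the robot touching nothing.
It also fails if it takes over 72 s, if anything falls off the work surface, if the arm or the gripper's body presses on something with over 40 N, if the wrist force passes 120 N, or if a joint passes its speed limit or range.

ROBOT

A 6-joint arm with a two-finger parallel gripper is mounted at the origin on the work surface. World frame = base frame: x ahead of the robot, y to its left, z up, the work surface at z = 0. Lengths are in m, angles in degrees, forces in N, time in s.
With the tool pointing down it reaches from about 0.25 to 0.8 m from the base axis. Payload 3.9 kg.
Tool frame: the origin (TCP) lies on the centre line of the jaws, within the pads' length; the fingertips stand 22 mm ahead of it and the grasp point (between the pads) lies 3 mm ahead of it (manip.tip_reach is the z of the fingertips in the tool frame, in m); z points along the fingers, y is the line along which they close (so a half turn about z gives the same grasp; the last joint's range is limited). The gripper opens to 85 mm and grips with 20 to 120 N. Pads are 22 mm wide; open, the fingers measure 114 mm over their backs; the gripper's body (76 mm by 85 mm) begins 54 mm behind the grasp point. The pads swing forward as they close: fully open they stand 13 mm farther back than shut.
Start: joints at [-68.984, 14.897, -7.913, 67.191, 0, 90], TCP at [0.188, -0.49, 0.253] pointing down, gripper open.
Joint ranges: [-159.42, 159.42], [-47.68, 98.78], [-73.54, 78.23], [-108.79, 121.32], [-90, 84.71], [-180, 180]. Speed limits (degrees/s): [147.25, 147.25, 180, 180, 180, 180].

INTERFACE

Orientations are given as a 3x3 rotation matrix whose columns are the frame's x, y, z axes.
In Python, from plant import manip gives the robot as it stands. Calls block until the motion is done:
- manip.move_ptp(position, orientation): joint-space move of the TCP to a pose.
- manip.line_to(position, velocity=0.15, ori=None): straight line of the TCP; ori=None keeps the orientation; velocity is the mean speed in m/s.
- manip.goto_joints(angles): joint-space move.
- manip.let_go() and manip.gripper_close(grip_force=None): open the fingers fully, or close them until they stop; grip_force is the grip in N (None keeps the last).
- manip.pause(seconds).
- manip.ik(position, orientation): joint angles nearest the present ones, or None.
- manip.sense(): the state.
- manip.snapshot(name): name is "side" or "top" or "wrist"; returns the picture (420x560x3 uint8, red, green, blue); there is no depth.
- manip.camera_info(name): a dict with "intrinsics" (3x3 intrinsics, pixels), "world_to_cam" (4x4, takes a point from world to camera coordinates). Camera axes: x right, y down, z forward; pixel columns grow to the right and rows downward; lengths in m; the calibration is good to about 2 mm. The wrist camera is an equidistant fisheye: a pixel r from the principal point sees the ray r / f radians off the axis. A picture is of the moment at which its call begins: read the wrist's pose just before it. camera_info takes no time and is no camera call; for the wrist camera it gives the pose at the moment of the call.
A pose or a line that the arm cannot do raises manip.PlanningError and nothing moves.
- manip.close_job(): hands the job in; it is judged then, once.
The state is a dict: "time": time; "qpos": joint angles; "qvel": joint speeds; "joint_efforts": joint torques, N m; "position": TCP position; "tool_rot": TCP orientation; "ft_force": force on the tool from outside, world axes, zero at the start; "ft_torque": the same for the moment, N m; "grip_width": finger opening in m; "grasp_force": force on a finger pad.
Only numpy, scipy, OpenCV 4.12 (cv2) and the standard library are available. Lean on these libraries where they do the work, as an engineer would, in place of code of your own. Each camera call takes 0.05 s, during which the arm holds its last target. There are 200 camera calls.

## Working session

There is one attempt and no reset: what is moved stays moved. The work goes in short steps, each a Python script; the robot and the scene stay as the last script left them, time stands still between calls to the robot, and variables do not carry over. Pictures are saved under pics/ and viewed, at most 10 in all, crops included, and the job is handed in when it is done.

```bash
mkdir -p pics; ls
python3 - <<'E'
from plant import manip
import cv2,numpy as np
for n in("top","side"):
    cv2.imwrite(f"pics/{n}0.png",manip.snapshot(n)[:,:,::-1]); c=manip.camera_info(n); print(n,np.round(c["intrinsics"],1).tolist(),np.round(c["world_to_cam"],3).tolist())
s=manip.sense();print(s["time"],s["ft_force"],s["tool_rot"],manip.tip_reach)
E
```

```text
pics
top [[457.9, 0.0, 276.8], [0.0, 457.9, 204.8], [0.0, 0.0, 1.0]] [[0.004, -1.0, -0.014, -0.004], [-0.992, -0.002, -0.125, 0.525], [0.125, 0.015, -0.992, 1.326], [0.0, 0.0, 0.0, 1.0]]
side [[411.8, 0.0, 286.4], [0.0, 411.8, 212.6], [0.0, 0.0, 1.0]] [[-0.967, -0.254, 0.013, 0.496], [-0.172, 0.616, -0.769, 0.175], [0.187, -0.746, -0.639, 0.99], [0.0, 0.0, 0.0, 1.0]]
0.1 [ 0.86991313  1.00798197 -0.11422401] [[ 9.33492887e-01  3.58595281e-01 -6.74360563e-04]
 [ 3.58595914e-01 -9.33491362e-01  1.68761118e-03]
 [-2.43403566e-05 -1.81719597e-03 -9.99998349e-01]] 0.022
```

View pics/top0.png

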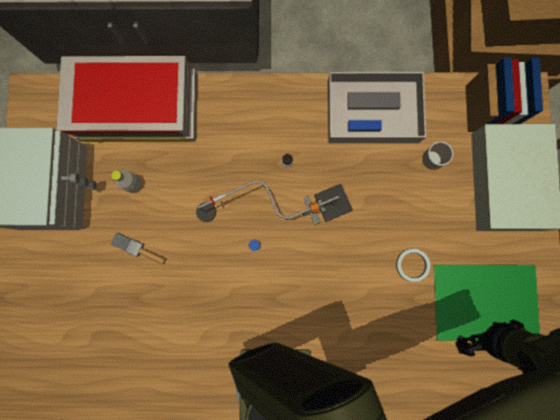

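View pics/side0.png

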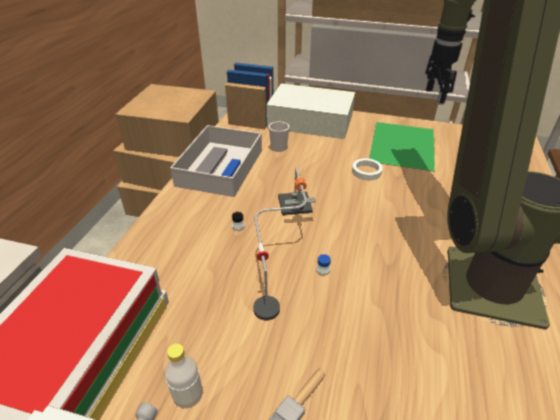

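The top view shows the rail's post end at about (338,200), the collar at about (315,208), the bends at about (285,217) and (265,183), the red stop near (219,201) and the foot near (206,212). I'll enlarge it.

Run:
```python
import cv2
a=cv2.imread("pics/top0.png")[165:235,190:360]
cv2.imwrite("pics/c1.png",cv2.resize(a,None,fx=4.7,fy=4.7,interpolation=cv2.INTER_CUBIC))
```

```text
(no output)
```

View pics/c1.png

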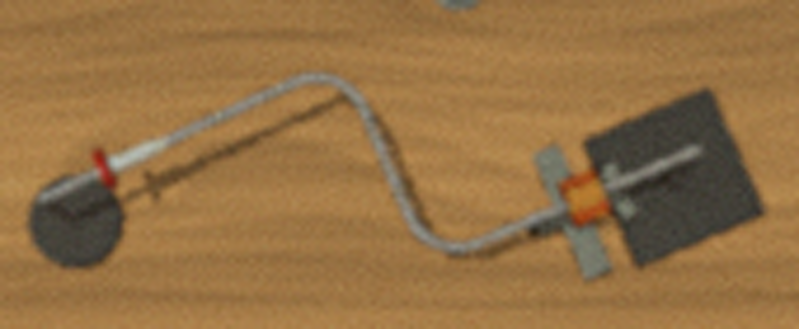

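The enlarged crop shows the rod clearly: post end at (700,150), lower bend at (455,250) and (425,232), middle leg from (408,200) to (372,115), upper bend at (350,88) to (315,78), last leg through (225,115) and (165,145), flange at (104,168), and far end at (45,198). Next I'll fit the rail.

```bash
cat > h.py <<'E'
from plant import manip
import numpy as np, cv2, json
from scipy.optimize import least_squares
def ray_plane(n,uv,z):
    c=manip.camera_info(n);K=np.array(c["intrinsics"]);T=np.array(c["world_to_cam"])
    uv=np.atleast_2d(uv); d=np.c_[uv,np.ones(len(uv))]@np.linalg.inv(K).T@T[:3,:3]
    o=-T[:3,:3].T@T[:3,3]; return (o+d*((z-o[2])/d[:,2])[:,None])[:,:2]
def rail_path(phi,last=165,step=1.0):
    "points (m) & headings in rail frame, from the post; phi = last leg angle from +y, + toward -x"
    P=[];H=[]
    for y in np.arange(-170,-30,step): P.append((-65,y));H.append(90)
    for a in np.arange(180,90,-step*180/np.pi/30): P.append((-35+30*np.cos(np.radians(a)),-30+30*np.sin(np.radians(a))));H.append(a-90)
    for x in np.arange(-35,35,step): P.append((x,0));H.append(0)
    for a in np.arange(-90,0,step*180/np.pi/30): P.append((35+30*np.cos(np.radians(a)),30+30*np.sin(np.radians(a))));H.append(a+90)
    for s in np.arange(0,last+.1,step): P.append((65-s*np.sin(phi),30+s*np.cos(phi)));H.append(90+np.degrees(phi))
    return np.array(P)/1000,np.radians(H)
def R2(a): return np.array([[np.cos(a),-np.sin(a)],[np.sin(a),np.cos(a)]])
E
python3 - <<'E'
from h import *
px=np.array([(700,150),(650,170),(540,213),(510,230),(455,250),(425,232),(408,200),(390,155),(372,115),(350,88),(315,78),(280,90),(225,115),(165,145),(45,198),(104,168)],float)
W=ray_plane("top",(px+.5)/4.7-.5+[190,165],.13)
col=ray_plane("top",(np.array([586,197.]))/4.7+[190,165],.14)[0]
def res(p):
    P,_=rail_path(p[3]); Q=P@R2(p[2]).T+p[:2]
    d=np.array([np.min(np.hypot(*(Q-w).T)) for w in W[:-1]])
    i=np.searchsorted([0],[0])[0]
    pin=np.r_[Q[0]-W[0],Q[-1]-W[14],Q[-1-41]-W[15]]
    return np.r_[d,pin*.7]
w0=ray_plane("top",[274,200],.13)[0]
best=min((least_squares(res,[*w0,a,0],x_scale=[.01,.01,.1,.1],diff_step=1e-4) for a in np.radians([90,110,70])),key=lambda r:r.cost)
p=best.x;print(p,np.degrees(p[2:]),np.round(best.fun*1000,1))
print("collar",col,(col-p[:2])@R2(p[2])); json.dump(list(p),open("rail.json","w"))
s=ray_plane("top",[[287,160],[254,245]],.045);print("jars",s,(s-p[:2])@R2(p[2]))
E
```

```text
[0.52851058 0.00725708 0.41077748 0.02307662] [23.53581575  1.32219311] [ 0.7  0.4  2.5  0.3  2.1  0.2  0.4  1.2  0.8  0.7  0.3  0.6  0.6  1.
  0.2  0.7 -0.4  0.1  0.2 -0.4 -1.9]
collar [ 0.50559705 -0.1074721 ] [-0.06682128 -0.09603505]
jars [[ 0.65760489 -0.03258389]
 [ 0.40505166  0.06322796]] [[ 0.10244565 -0.08807686]
 [-0.09083803  0.10061459]]
```

The fit is good to about 1–2 mm: rail yaw 23.5°, last leg about 1° off, and the collar at rail y ≈ -96. I'll go above the collar and look from close by.

```bash
cat >> h.py <<'E'
p=np.array(json.load(open("rail.json")))
def toW(r): return np.asarray(r)@R2(p[2]).T+p[:2]
def ori(h):
    "h: rod heading in rail frame (rad); tool down, closing line across the rod"
    a=h+p[2]-np.pi/2; y=np.array([np.cos(a),np.sin(a),0]); z=np.array([0,0,-1.]); return np.c_[np.cross(y,z),y,z]
def wrist_proj(c,X):
    K=np.array(c["intrinsics"]);T=np.array(c["world_to_cam"]);X=np.atleast_2d(X)@T[:3,:3].T+T[:3,3]
    r=np.hypot(X[:,0],X[:,1]);th=np.arctan2(r,X[:,2]);return np.c_[K[0,2]+K[0,0]*th*X[:,0]/r,K[1,2]+K[1,1]*th*X[:,1]/r]
E
python3 - <<'E'
from h import *
c=toW([-.065,-.096]); print(c)
manip.move_ptp([*c,.23],ori(np.pi/2))
s=manip.sense();print(s["time"],s["position"],s["qpos"],s["ft_force"],s["ft_torque"])
ci=manip.camera_info("wrist");im=manip.snapshot("wrist")[:,:,::-1].copy();cv2.imwrite("pics/w1raw.png",im)
json.dump({k:np.array(v).tolist() for k,v in ci.items()if k in("intrinsics","world_to_cam")},open("w1.json","w"))
P,H=rail_path(p[3]);U=wrist_proj(ci,np.c_[toW(P),np.full(len(P),.13)])
big=cv2.resize(im,None,fx=1.42,fy=1.42,interpolation=cv2.INTER_CUBIC)
for u in U[::6]: cv2.circle(big,tuple(int(v*1.42) for v in u),1,(255,0,255),-1)
cv2.imwrite("pics/w1.png",big)
E
```

```text
[ 0.50725282 -0.10671269]
1.9167 [ 0.50708567 -0.10754585  0.23005161] [-1.19619629e+01  1.48846901e+01 -1.14725184e+01  6.36397459e+01
 -2.12749802e-02  5.45897778e+01] [-1.12515148  0.1677646  -0.4366802 ] [-0.08110925 -0.02375821 -0.08144921]
```

View pics/w1.png

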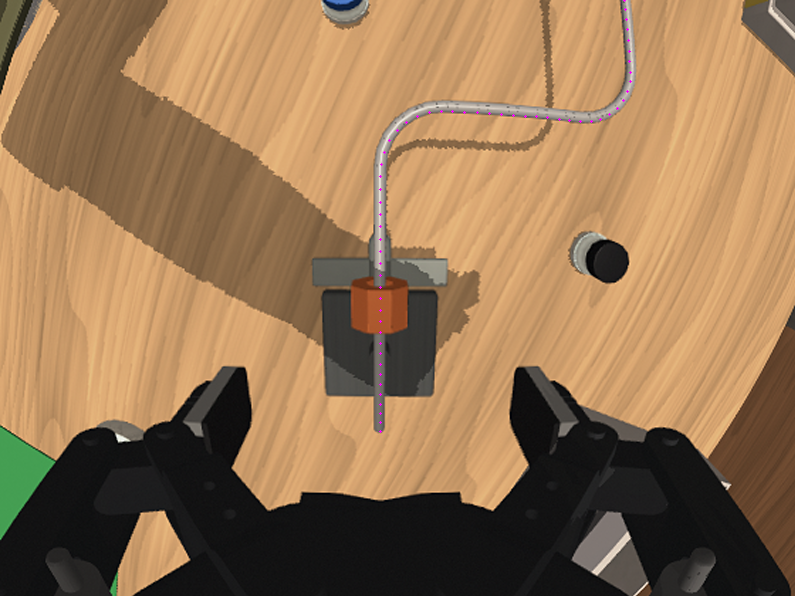

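The overlay of the fitted rail lies on the rod to about 1 mm. The collar's top spans roughly rows 288–333 at column 380. I'll grip it there, weigh it, and feel for the bore clearance.

```bash
cat >> h.py <<'E'
def F(n=6):
    f=[]
    for _ in range(n): manip.pause(.01); f.append(manip.sense()["ft_force"])
    return np.mean(f,0)
def probe(d,f0,step=.0007,lim=2.0,mx=.005):
    "creep along world direction d until the force against it exceeds lim; go back; return travel"
    d=np.array(d,float);o=np.array(manip.sense()["position"]) if not hasattr(probe,"o") else probe.o
    t=0
    while t<mx:
        t+=step; manip.line_to(o+d*t,velocity=.02); f=F(3)-f0
        if -f@d>lim: break
    manip.line_to(o,velocity=.03); return t,np.round(f,1)
E
python3 - <<'E'
from h import *
c=json.load(open("w1.json"));K=np.array(c["intrinsics"]);T=np.array(c["world_to_cam"])
def wray(uv,z):
    d=(np.array(uv)-K[:2,2])/K[0,0];th=np.hypot(*d);v=np.r_[d/th*np.sin(th),np.cos(th)]@T[:3,:3];o=-T[:3,:3].T@T[:3,3];return (o+v*(z-o[2])/v[2])[:2]
e=[(wray(np.array(u)/1.42,.1405)-p[:2])@R2(p[2])*1000 for u in((380,288),(380,333))];print(np.round(e,1))
y=(e[0][1]+e[1][1])/2000; 
if not -.110<y<-.080: raise SystemExit(y)
g=toW([-.065,y])
manip.line_to([*g,.16],velocity=.12);manip.line_to([*g,.128],velocity=.06)
f0=F();manip.gripper_close(30);s=manip.sense();f1=F();print(s["time"],s["position"],s["grip_width"],s["grasp_force"],f0,f1)
o=np.array([*g,.1315]);manip.line_to(o,velocity=.03);f2=F();print("lift",f2)
probe.o=o;n=toW([1,0])-p[:2]
for d in([*n,0],[*-n,0],[0,0,1],[0,0,-1]): print(probe(d,f2))
s=manip.sense();print(s["time"],s["position"]-o,F(),s["ft_torque"]);json.dump({"y":y},open("y.json","w"))
E
```

```text
[[ -65.4  -83.6]
 [ -65.4 -106.3]]
3.9917 [ 0.50698764 -0.1057805   0.12824356] 0.027436469592413085 33.648398760706186 [ 0.20720342 -0.22537611  0.52215232] [-0.38564104  0.51471343  1.74863112]
lift [ 0.28391156  0.09561836 -0.14289631]
(0.0035, array([-3.7, -2. ,  0.9]))
(0.0056, array([ 3.5,  2.1, -2.8]))
(0.0042, array([ 0. ,  0. , -3.3]))
(0.0042, array([-2.2,  0.3,  6.4]))
12.4167 [ 1.13715299e-04 -4.53471646e-05 -2.77421750e-06] [-0.212413   -0.08922794 -0.77900327] [0.0164115  0.00584692 0.08440943]
```

Gripped. The rod centre is 1.05 mm towards rail -x of the fit, and the height is centred. I'll slide to the middle leg with force feedback, then probe and look at the last leg.

```bash
cat >> h.py <<'E'
Z0=.1315
def poses(phi):
    "collar centre and heading: mean/ends of the rod inside the 22 mm bore"
    P,H=rail_path(phi,step=.5); w=22; n=len(P)
    S=np.r_[0,np.cumsum(np.hypot(*np.diff(P,axis=0).T))]
    k=np.arange(w,n-w); C=np.array([P[i-w:i+w+1].mean(0) for i in k])
    d=P[k+w]-P[k-w]; return S[k],C,np.arctan2(d[:,1],d[:,0])
def slide(s0,s1,phi,off,f0,v=.04,big=.012,lim=8,z=lambda s:Z0):
    "off: world offset (3), adapted by feel"
    S,C,A=poses(phi); off=np.array(off,float); s=s0;hp=None;mxf=0;R0=None
    while s<s1-1e-5:
        a=np.interp(s,S,A); ds=big
        if abs(np.interp(min(s+big,s1),S,A)-a)>.2: ds=.0055
        s=min(s+ds,s1); a=np.interp(s,S,A)
        c=toW([np.interp(s,S,C[:,0]),np.interp(s,S,C[:,1])])
        manip.line_to(np.r_[c,z(s)]+off,velocity=v,ori=ori(a))
        f=F(3)-f0; t=np.array([np.cos(a+p[2]),np.sin(a+p[2]),0]); ft=f@t; fp=f-ft*t
        mxf=max(mxf,np.linalg.norm(f))
        m=np.linalg.norm(fp)
        if m>1.2: off+=fp/m*min(.00015*(m-.8),.0008)
        if np.linalg.norm(f)>lim: print("force stop",s,np.round(f,1),"along",ft); break
    print("s",s,"off",np.round(off*1000,2),"f",np.round(f,1),"max",round(mxf,1),"t",manip.sense()["time"]); return s,off
E
python3 - <<'E'
from h import *
y=json.load(open("y.json"))["y"];s0=.170+y
f0=F();n=toW([1,0])-p[:2];off=np.r_[-.00105*n,0]
S,C,A=poses(p[3]);print("lens",S[-1])
smid=.140+.0471+.035
s,off=slide(s0,smid,p[3],off,f0)
if s==smid:
    m=toW([0,1])-p[:2]; probe.o=np.r_[toW([0,0]),Z0]+off; f2=F(); print(f2-f0)
    r=[probe([*m,0],f2,step=.001),probe([*-m,0],f2,step=.001)];print(r,manip.sense()["time"])
    ci=manip.camera_info("wrist");im=manip.snapshot("wrist")[:,:,::-1].copy()
    json.dump({k:np.array(v).tolist() for k,v in ci.items()if k in("intrinsics","world_to_cam")},open("w2.json","w"))
    cv2.imwrite("pics/w2raw.png",im)
    cv2.imwrite("pics/w2.png",cv2.resize(im,None,fx=1.42,fy=1.42,interpolation=cv2.INTER_CUBIC))
json.dump({"s":s,"off":list(off),"f0":list(f0)},open("st.json","w"))
E
```

```text
lens 0.45824669147244107
s 0.22210000000000002 off [-0.96 -0.42  0.  ] f [0.4 0.4 0.1] max 1.0 t 19.65
[0.08995074 0.39117036 0.29904423]
[(0.005, array([ 0.2, -0.3,  0.1])), (0.003, array([-2.1,  4.9,  1. ]))] 22.4667
```

View pics/w2.png

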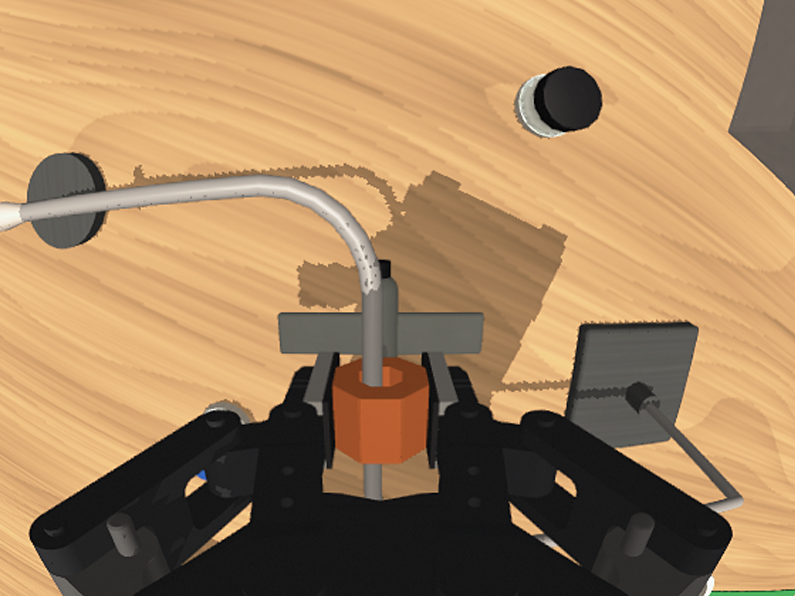

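The collar is centred between the pads with the rod a little left in the bore. This agrees with the probe, so I shift +1.3 mm along rail y. The last leg runs from about (255,187) to the cone tip at (22,212). I'll take its angle from the raw image's edges.

Run:
```python
from h import *
im=cv2.imread("pics/w2raw.png");c=json.load(open("w2.json"));K=np.array(c["intrinsics"]);T=np.array(c["world_to_cam"])
sat=cv2.cvtColor(im,cv2.COLOR_BGR2HSV)[:,:,1].astype(float)
o=-T[:3,:3].T@T[:3,3]
def g(uv,z=.13):
    d=(np.array(uv)-K[:2,2])/K[0,0];th=np.hypot(*d);v=np.r_[d/th*np.sin(th),np.cos(th)]@T[:3,:3];return ((o+v*(z-o[2])/v[2])[:2]-p[:2])@R2(p[2])*1000
Q=[]
for x in range(80,176,5):
    r0=int(round((212-(x*1.42-22)*25/233)/1.42)); col=sat[r0-12:r0+13,x]; m=(col<75)
    i=j=12
    while i>0 and m[i-1]: i-=1
    while j<24 and m[j+1]: j+=1
    Q.append(g((x,r0-12+(i+j)/2))); print(x,r0-12+i,r0-12+j,np.round(Q[-1],1))
Q=np.array(Q); Q=Q[Q[:,1]>32]
a=np.polyfit(Q[:,1],Q[:,0],1);r=Q[:,0]-np.polyval(a,Q[:,1]);print("phi deg",-np.degrees(np.arctan(a[0])),"x at y=30",np.polyval(a,30),r.std())
print("tip",g((21/1.42,212/1.42)),"mid leg",g((371/1.42,320/1.42)),g((373/1.42,485/1.42)),"prev phi",np.degrees(p[3]))
```

```text
80 134 147 [63.3 78.8]
85 133 146 [63.5 76.1]
90 132 146 [63.5 73.6]
95 132 145 [63.5 71. ]
100 131 145 [63.6 68.6]
105 130 144 [63.8 66.1]
110 130 143 [63.9 63.7]
115 129 143 [63.9 61.4]
120 129 142 [64. 59.]
125 128 142 [64.  56.8]
130 128 141 [64.1 54.5]
135 127 141 [64.1 52.3]
140 127 140 [64.2 50.1]
145 126 140 [64.3 47.9]
150 126 140 [64.2 45.8]
155 125 139 [64.5 43.7]
160 125 139 [64.4 41.6]
165 124 138 [64.6 39.5]
170 124 138 [64.5 37.5]
175 124 138 [64.5 35.4]
phi deg 1.6557366666884228 x at y=30 64.77128203110252 0.07753423736686531
tip [ 62.47694278 119.06863163] mid leg [26.61365481  2.51660624] [-32.25573299   2.32211392] prev phi 1.3221931104206168
```

The last leg is at about 1.65°. I'll go round the second bend to just before the cone and probe there.

Run:
```python
from h import *
st=json.load(open("st.json"));f0=np.array(st["f0"]);phi=np.radians(1.65)
off=np.r_[toW([-.00105,.0013])-p[:2],0]
e=.140+.0471+.070+.0471+.070
s,off=slide(st["s"],e,phi,off,f0,lim=7)
if s==e:
    S,C,A=poses(phi);a=np.interp(s,S,A);u=a+p[2]-np.pi/2;n=np.array([np.cos(u),np.sin(u),0])
    probe.o=np.r_[toW([np.interp(s,S,C[:,0]),np.interp(s,S,C[:,1])]),Z0]+off; f2=F(); print(f2-f0)
    r=[probe(d,f2,step=.001) for d in(n,-n,[0,0,1.],[0,0,-1.])];print(r,manip.sense()["time"])
json.dump({"s":s,"off":list(off),"f0":list(F())},open("st.json","w"))
```

```text
s 0.37420000000000003 off [-1.48  0.77  0.  ] f [ 0.5 -0.3 -0.3] max 1.1 t 29.8167
[0.59512595 0.12394946 0.19664125]
[(0.005, array([-1.5, -0.9,  1.1])), (0.004, array([ 3.3,  2.2, -1.7])), (0.005, array([  2.2,   0.6, -10.2])), (0.004, array([-2. , -0.6,  6.3]))] 36.0167
```

Shift +0.8 mm across the rod and +0.2 mm up. Then I'll creep over the cone onto the seat until the stop is felt.

Run:
```python
from h import *
st=json.load(open("st.json"));f0=np.array(st["f0"]);phi=np.radians(1.65)
S,C,A=poses(phi);s=st["s"];a=np.interp(s,S,A);u=a+p[2]-np.pi/2;n=np.array([np.cos(u),np.sin(u),0]);t=np.array([-n[1],n[0],0])
off=np.array(st["off"])+.0008*n+[0,0,.0002]
b=.3042
s,off=slide(s,b+.105,phi,off,f0,v=.03,big=.0035,lim=6)
if s>=b+.105-1e-6:
    o=np.r_[toW([np.interp(s,S,C[:,0]),np.interp(s,S,C[:,1])]),Z0]+off; k=0
    while k<.010:
        k+=.0006; manip.line_to(o+t*k,velocity=.02); f=F(3)-f0; ft=f@t; fp=f-ft*t
        if -ft>3: break
        m=np.linalg.norm(fp)
        if m>1.2: o+=fp/m*min(.00015*(m-.8),.0006)
    print("k",k*1000,"along",ft,"perp",fp.round(1),manip.sense()["time"])
    off=o-np.r_[toW([np.interp(s,S,C[:,0]),np.interp(s,S,C[:,1])]),Z0]+t*k
    cv2.imwrite("pics/w3.png",cv2.resize(manip.snapshot("wrist")[:,:,::-1],None,fx=1.42,fy=1.42,interpolation=cv2.INTER_CUBIC))
json.dump({"s":s,"off":list(off),"f0":list(f0)},open("st.json","w"))
```

```text
s 0.4092 off [-0.76  1.11  0.2 ] f [-0.2 -0.3 -0.4] max 1.1 t 38.9833
k 7.199999999999999 along -5.436951745434542 perp [-0.5 -0.2 -0.5] 42.2833
```

View pics/w3.png

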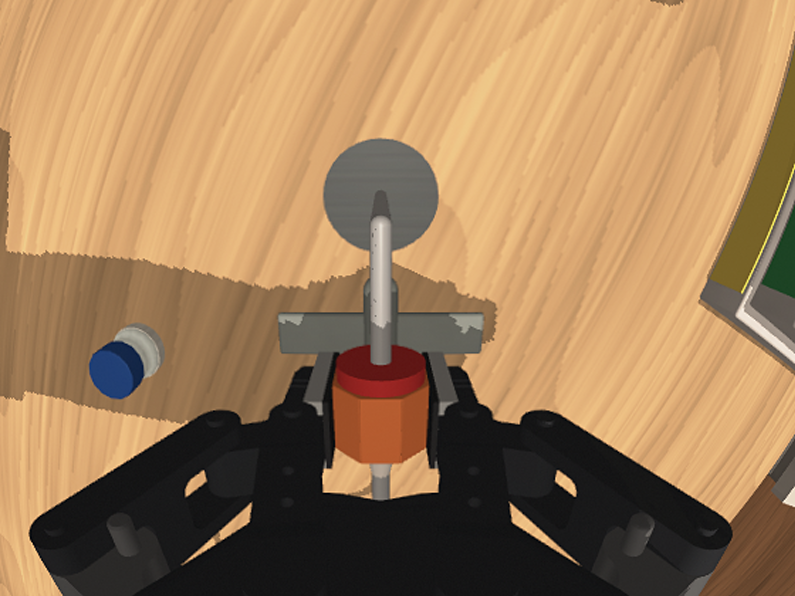

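The collar sits flush against the red stop, with the orange meeting red at row ~395. I'll ease the push, lower it onto the seat, release and rise.

Run:
```python
from h import *
st=json.load(open("st.json"));f0=np.array(st["f0"]);phi=np.radians(1.65);S,C,A=poses(phi);s=st["s"]
a=np.interp(s,S,A)+p[2];t=np.array([np.cos(a),np.sin(a),0])
o=np.r_[toW([np.interp(s,S,C[:,0]),np.interp(s,S,C[:,1])]),Z0]+st["off"]
manip.line_to(o-t*.0003,velocity=.02);print((F()-f0)@t)
for k in range(1,6):
    manip.line_to(o-t*.0003-[0,0,.0005*k],velocity=.02);f=F(3)-f0
    if f[2]>1.2: break
print(k,f.round(1),f@t)
manip.let_go();manip.pause(.2)
q=np.array(manip.sense()["position"]);manip.line_to(q+[0,0,.025],velocity=.08);manip.line_to(q+[0,0,.09]-t*.02,velocity=.15);manip.pause(.5)
print(manip.sense()["time"],manip.sense()["grip_width"])
w=manip.snapshot("wrist")[:,:,::-1];cv2.imwrite("pics/w4.png",cv2.resize(w[100:400,130:410],None,fx=2,fy=2,interpolation=cv2.INTER_CUBIC))
```

```text
-5.462975981461213
3 [ 1.6 -5.2  1.7] -5.373008132100031
45.8167 0.08520116202341953
```

View pics/w4.png

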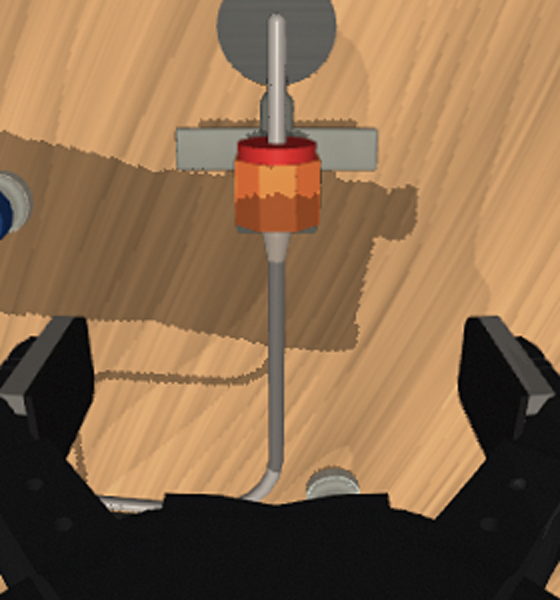

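The gripper is clear. The collar hangs upright on the seat with its face against the red flange (row ~162) and no gap visible, so I'm handing the job in.

```bash
python3 -c "
from plant import manip
print(manip.close_job())"
```

```text
the job is handed in; nothing more can be done
None
```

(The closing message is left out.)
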